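# Find the firm spot of the sampling cover and stand the weight there

### The job

The white slatted cover on the core-sampling bench gives way everywhere except over the flat aluminium bar hidden under it, whose two ends stick out. First press the cover down with the fingertips over the bar until it goes stiff and the bar takes the load, then pick up the steel weight with the knob and set it gently upright on the cover, centred over the hidden bar across the bar's width, and let go.

Things in the scene. Friction and masses are not known exactly. Their poses are not given: they have to be found in the camera images.
- cover: Fixed cover on the bench, 160 (x) by 374 mm (y), 32 high: aluminium frame round twelve white slats, each 136 (x) by 27 mm, side by side along y, tops 31.5 mm above the bench. Each slat is sprung: unsupported it sinks easily (0.15 N per mm, under 3 N) to a stop at 12 mm; over the bar it goes 2.5 mm and is then stiff. Origin: centre of the underside, on the bench; z up.
- bar: The hidden support: loose flat aluminium bar, 260 mm long (its x), 60 wide (its y), 24 high, 0.9 kg, lying on the bench under the slats, across the cover (bar x along cover x); about 50 mm sticks out at each long side of the cover. Its place along the cover's y varies. Origin: centre of its underside, on the bench.
- weight: Steel weight, 0.7 to 1.0 kg: upright round base 60 mm across, 40 high; on it a 14 mm neck and a round knob 24 mm across from 46 to 78 mm above the underside. Stands on the bench beside the cover. Origin: centre of its underside, z up. Grip the knob from above, about 65 mm above the underside. The low steel disc without a knob is not it.
Not all that is in view belongs to the job. Leave any red or yellow look-alike of the weight alone.

How it is judged:
By the outcome, as a careful person would: the job done as asked, in the order asked, and still so for the second after the job is handed in, with the robot touching nothing.
It also fails if it takes over 51 s, if anything falls off the work surface, if the arm or the gripper's body presses on something with over 40 N, if the wrist force passes 120 N, or if a joint passes its speed limit or range.

### The arm

A 6-joint arm with a two-finger parallel gripper is mounted at the origin on the work surface. World frame = base frame: x ahead of the robot, y to its left, z up, the work surface at z = 0. Lengths are in m, angles in rad, forces in N, time in s.
With the tool pointing down it reaches from about 0.4 to 0.825 m from the base axis. Payload 7 kg.
Tool frame: the origin (TCP) lies at the very end of the fingers, on their centre line; the grasp point (between the pads) lies 19 mm behind it (bot.tcp_to_grasp is the distance from the TCP to the grasp point, in m); z points along the fingers, x is the direction in which the jaws open and shut, and the axes are right-handed (so a half turn about z gives the same grasp; the last joint's range is limited). The gripper opens to 85 mm and grips with 20 to 120 N. Pads are 22 mm wide; open, the fingers measure 114 mm over their backs; the gripper's body (76 mm by 85 mm) begins 54 mm behind the grasp point. The pads swing forward as they close: fully open they stand 13 mm farther back than shut.
Start: joints at [1.42, 0.359, 0.012, 0, -1.224, -0.288], TCP at [0.287, 0.611, 0.231] pointing down, gripper open.
Joint ranges: [-3.07, 3.07], [-1.43, 2.12], [-1.02, 1.25], [-3.03, 1.67], [-3.05, -0], [-3.03, 3.03]. Speed limits (rad/s): [2.39, 2.39, 3.01, 3.14, 3.14, 3.14].

### API

Orientations are given as [roll, pitch, yaw] about the fixed x, y, z axes, in that order (R = Rz(yaw) Ry(pitch) Rx(roll)).
In Python, from rig import bot gives the robot as it stands.
- The arm moves only by the tool drive_tool, never from a script. Its argument "commands" is a list of rows, each a list of 2 entries, a list of its own where there are three numbers: the shift along the tool's x, y, z in m, then the turn, a rotation vector about the tool's x, y, z in degrees. In form: [[[x, y, z], [ax, ay, az]], ...]. A call has 1 to 12 rows; each row is the pose to reach, as a shift and turn from the pose measured when the call began, along the tool's axes at that moment; what a row does not reach only later rows make up. A row lasts 1/10 s, in which the tool goes at most 50 mm and 8.59 degrees, less where a joint would pass 70% of its speed; a pose out of reach is approached as far as the arm can. A call with a gripper value outside its range is refused whole. "fingers" is the opening, from 0 (shut) to 1 (fully open), set as the call begins (left out, the last holds). The fingers move at their own pace and stop on an object; "squeeze" is the grip in N (left out, the last holds). Time passes only in rows, so rows that repeat a pose let the fingers close. It gives the time, the measured TCP pose, the force and the opening at its end, in the units of the state.
- bot.get_state(): the state, without advancing time (a new reading comes with each control period).
- bot.get_image(name): name is "scene" or "top"; returns a dict with "frame" (384x512x3 uint8, red, green, blue), "fov_y" (degrees; the focal length in pixels is half the picture's height over the tangent of half this angle, whatever the lens; pixels are square), "cx", "cy" (the principal point, pixels), "camera_from_world" (4x4, takes a point from world to camera coordinates). Camera axes: x right, y up, looking along -z (the intrinsics and any distortion apply to the point x, -y, -z); pixel columns grow to the right and rows downward; lengths in m; the calibration is good to about 2 mm. A picture is of the moment at which its call begins. There is no depth.
- bot.sign_off(): hands the job in, once; it reports no verdict.
The state is a dict: "t": time; "q": joint angles; "dq": joint speeds; "joint_torque": joint torques, N m; "tcp_pos": TCP position; "ee_rot": TCP orientation; "contact_force": force on the tool from outside, world axes, zero at the start; "torque": the same for the moment, N m; "grip_width": finger opening in m.
Only numpy, scipy, OpenCV 4.12 (cv2) and the standard library are available. Lean on these libraries where they do the work, as an engineer would, in place of code of your own. Each camera call takes 0.05 s, during which the arm holds its last target.

## Working session

There is one attempt and no reset: what is moved stays moved. The work goes in short steps, Python scripts to look and compute and a tool call to move; the robot and the scene stay as the last step left them, time stands still between calls to the robot, and variables do not carry over. Pictures are saved under pics/ and viewed, and the job is handed in when it is done.

Besides the shell and the picture viewer there is one more tool, called after "Emit:" as a command line: name --argument value ..., lists and objects as JSON in quotes. drive_tool: Moves the arm, as the interface text tells. Its arguments: {"type":"object","properties":{"commands":{"type":"array"},"fingers":{"type":"number"},"squeeze":{"type":"number"}},"required":["commands"]}

```bash
mkdir -p pics; ls
cat > h.py <<'E'
import numpy as np, cv2
from rig import bot
def grab(name,tag):
    d=bot.get_image(name); np.savez(f'pics/{tag}.npz',**{k:np.array(v) for k,v in d.items()})
    cv2.imwrite(f'pics/{tag}.png',cv2.cvtColor(d['frame'],cv2.COLOR_RGB2BGR)); return d
def load(tag): return {k:v for k,v in np.load(f'pics/{tag}.npz',allow_pickle=True).items()}
def f(d): return d['frame'].shape[0]/2/np.tan(np.radians(float(d['fov_y']))/2)
def onplane(d,u,v,z):
    T=np.array(d['camera_from_world']);R=T[:3,:3];c=-R.T@T[:3,3]
    r=R.T@np.array([(u-float(d['cx']))/f(d),-(v-float(d['cy']))/f(d),-1]); s=(z-c[2])/r[2]; return c+s*r
def proj(d,p):
    q=np.array(d['camera_from_world'])@np.append(p,1)
    return float(d['cx'])+f(d)*q[0]/-q[2], float(d['cy'])-f(d)*q[1]/-q[2]
E
python3 - <<'E'
from h import *
for n in('scene','top'):
    d=grab(n,n+'0'); print({k:v for k,v in d.items() if k!='frame'})
s=bot.get_state(); print(s); print(bot.tcp_to_grasp)
E
```

```text
pics
{'fov_y': 51.29408800216166, 'cx': 256.01645448810007, 'cy': 187.24225964989043, 'camera_from_world': array([[-0.63440147,  0.7729972 ,  0.00317888,  0.25500048],
       [-0.55525686, -0.45855458,  0.69384258,  0.29442312],
       [ 0.53779606,  0.43840965,  0.72011969, -1.27815128],
       [ 0.        ,  0.        ,  0.        ,  1.        ]])}
{'fov_y': 46.42318370412311, 'cx': 255.34637458636487, 'cy': 189.7022271379939, 'camera_from_world': array([[ 6.77341329e-03, -9.99976749e-01, -7.88709911e-04,
         1.05727022e-01],
       [ 9.80556045e-01,  6.48717093e-03,  1.96131995e-01,
        -5.04113753e-01],
       [-1.96122319e-01, -2.10185734e-03,  9.80577186e-01,
        -9.36147702e-01],
       [ 0.00000000e+00,  0.00000000e+00,  0.00000000e+00,
         1.00000000e+00]])}
{'t': 0.1, 'q': array([ 1.42009621e+00,  3.59343552e-01,  1.11227365e-02, -3.56084671e-04,
       -1.22411160e+00, -2.88112926e-01]), 'dq': array([-0.0009822 , -0.00187365,  0.00314269,  0.00105435,  0.00143655,
       -0.00116837]), 'joint_torque': array([-1.55770500e-03, -5.84763694e+01,  2.94107687e+01,  6.95448428e+00,
       -3.15156612e-03,  4.04067990e-06]), 'tcp_pos': array([0.28659744, 0.61063093, 0.23041844]), 'ee_rot': array([-3.14147710e+00, -1.56789549e-03, -2.00973071e+00]), 'contact_force': array([-0.09930908, -0.60117683,  1.19219267]), 'torque': array([ 0.00478614,  0.01216984, -0.0282645 ]), 'grip_width': 0.08533068532448435}
0.0187
```

View pics/scene0.png

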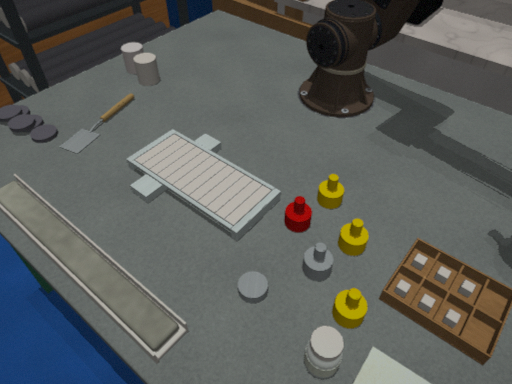

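View pics/top0.png

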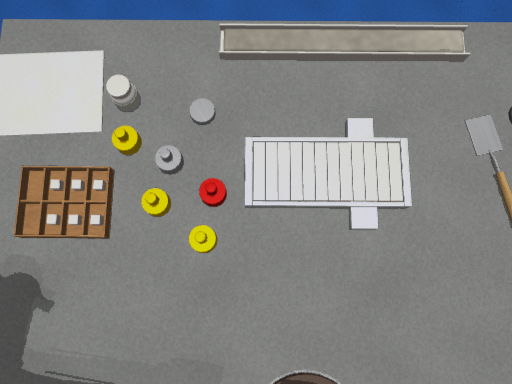

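The top view shows the cover at (328,172), with bar ends out at (360,129) and (364,218). There are two candidates for the weight:
- The grey item with a knob at top (168,158), scene (318,260). This fits the description.
- The low grey disc without a knob at top (202,111), scene (253,287).

The red and yellow ones are look-alikes. I'll confirm with an enlarged crop and measure.

Run:
```python
from h import *
d=load('top0'); s=load('scene0')
a=cv2.resize(d['frame'][100:220,110:240],None,fx=3,fy=3,interpolation=cv2.INTER_CUBIC)
b=cv2.resize(s['frame'][180:310,240:380],None,fx=2.77,fy=2.77,interpolation=cv2.INTER_CUBIC)[:360]
cv2.imwrite('pics/crop_w.png',cv2.cvtColor(np.hstack([a,b]),cv2.COLOR_RGB2BGR))
a=cv2.resize(d['frame'][105:240,235:420],None,fx=4,fy=4,interpolation=cv2.INTER_CUBIC)
cv2.imwrite('pics/crop_c.png',cv2.cvtColor(a,cv2.COLOR_RGB2BGR))
hsv=cv2.cvtColor(d['frame'],cv2.COLOR_RGB2HSV)
for (u,v) in [(360,125),(364,222),(168,158),(178,170),(202,111),(165,154),(300,240)]: print((u,v),d['frame'][v,u],hsv[v,u])
```

```text
(360, 125) [214 214 220] [120   7 220]
(364, 222) [212 215 223] [112  13 223]
(168, 158) [65 65 66] [120   4  66]
(178, 170) [66 66 69] [120  11  69]
(202, 111) [169 169 171] [120   3 171]
(165, 154) [178 178 179] [120   1 179]
(300, 240) [126 127 126] [ 60   2 127]
```

View pics/crop_w.png

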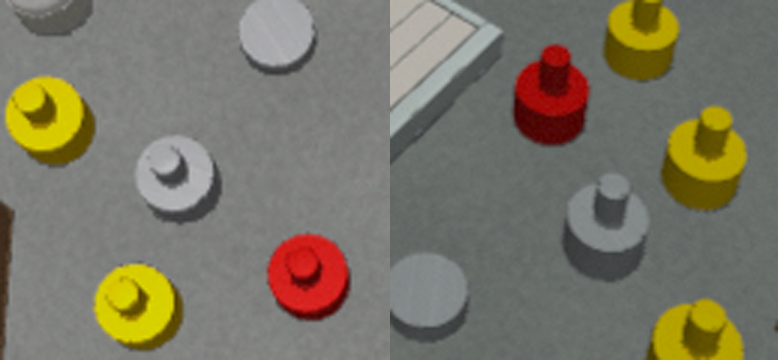

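View pics/crop_c.png

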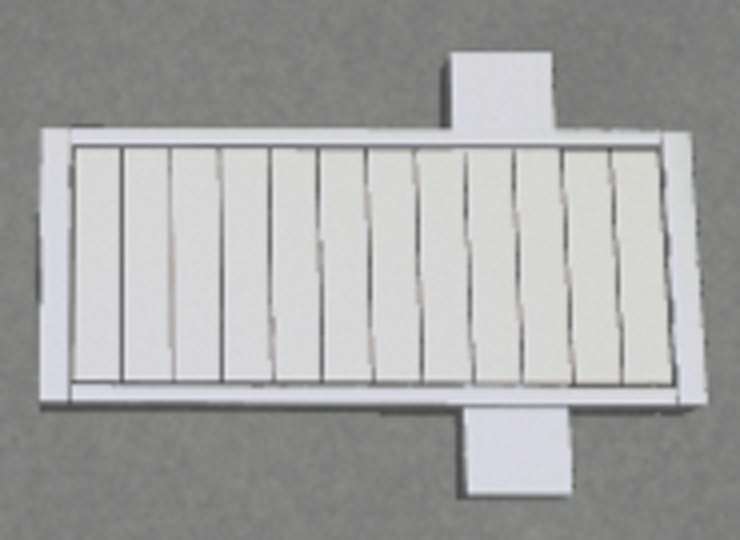

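The crop confirms it: the grey weight with a knob is at crop (175,175), and the disc at (277,33) has no knob. Next I'll measure the bar ends, the cover and the weight.

```bash
python3 - <<'E'
from h import *
d=load('top0'); s=load('scene0')
g=d['frame'].min(2); m=((g>195)).astype(np.uint8)
def row_edges(img,v,u0,u1):   # subpixel edges of bright run in row v
    r=img[v,u0:u1].astype(float); i=np.where((r[:-1]<170)!=(r[1:]<170))[0]
    return [u0+k+(170-r[k])/(r[k+1]-r[k]) for k in (i[0],i[-1])]
for rows in (range(121,135,3),range(209,226,3)):
    for v in rows:
        e=row_edges(g,v,335,390); P=[onplane(d,u,v,.024) for u in e]
        print(v,np.round(e,1),np.round(P[0][:2],4),np.round(P[1][:2],4),'mid',np.round((P[0]+P[1])[:2]/2,4),'w',round(float(np.linalg.norm(P[0]-P[1])),4))
for u in (355,360,365): 
    c=g[:,u].astype(int); print(u,[v for v in range(105,240) if (c[v]<170)!=(c[v+1]<170)])
# cover corners
for (x,y) in [(40,128),(692,132),(708,404),(40,403)]:
    print('cov',np.round(onplane(d,235+x/4-.4,105+y/4-.4,.032)[:2],4))
E
python3 - <<'E'
from h import *
d=load('top0'); s=load('scene0')
# weight base: top disc at z=.04, HSV grey bright
for dd,nm,z,box in ((d,'top',.04,(140,135,200,185)),(s,'scene',.04,(295,235,345,290)),(d,'topdisc',.02,(185,95,220,130))):
    x0,y0,x1,y1=box; im=dd['frame'][y0:y1,x0:x1]
    g=im.min(2); th=150 if nm!='scene' else 125
    m=(g>th).astype(np.uint8)
    cs=cv2.findContours(m,cv2.RETR_EXTERNAL,cv2.CHAIN_APPROX_NONE)[0]; c=max(cs,key=cv2.contourArea); 
    h=cv2.convexHull(c); e=cv2.fitEllipse(h)
    print(nm,e, np.array(e[0])+[x0,y0], onplane(dd,e[0][0]+x0,e[0][1]+y0,z))
E
```

```text
121 [347.5 372.4] [ 0.6735 -0.1046] [ 0.6738 -0.1628] mid [ 0.6736 -0.1337] w 0.0582
124 [347.5 372.4] [ 0.6661 -0.1045] [ 0.6665 -0.1625] mid [ 0.6663 -0.1335] w 0.058
127 [347.6 372.4] [ 0.6588 -0.1043] [ 0.6591 -0.1622] mid [ 0.659  -0.1333] w 0.0579
130 [347.6 372.6] [ 0.6515 -0.1041] [ 0.6518 -0.1622] mid [ 0.6516 -0.1332] w 0.058
133 [347.6 373. ] [ 0.6442 -0.1039] [ 0.6445 -0.163 ] mid [ 0.6443 -0.1334] w 0.0591
209 [350.6 376.5] [ 0.4659 -0.1046] [ 0.4663 -0.1628] mid [ 0.4661 -0.1337] w 0.0581
212 [350.9 377.1] [ 0.4591 -0.105 ] [ 0.4595 -0.1638] mid [ 0.4593 -0.1344] w 0.0587
215 [350.9 377.1] [ 0.4523 -0.1049] [ 0.4527 -0.1635] mid [ 0.4525 -0.1342] w 0.0586
218 [350.8 377.4] [ 0.4456 -0.1044] [ 0.446  -0.1639] mid [ 0.4458 -0.1341] w 0.0596
221 [351.2 377.4] [ 0.4388 -0.1051] [ 0.4392 -0.1636] mid [ 0.439  -0.1344] w 0.0585
224 [351.3 377.5] [ 0.4321 -0.1052] [ 0.4325 -0.1633] mid [ 0.4323 -0.1342] w 0.0582
355 [117, 140, 141, 200, 201, 205, 206, 227]
360 [117, 140, 141, 200, 201, 205, 206, 227]
365 [117, 140, 141, 184, 201, 205, 206, 227]
cov [0.6313 0.1347]
cov [ 0.6313 -0.2396]
cov [ 0.4732 -0.2391]
cov [0.4713 0.1328]
top ((27.58272361755371, 22.103933334350586), (24.017053604125977, 25.394176483154297), 66.22132873535156) [167.58272362 157.10393333] [0.57915452 0.30783627 0.04      ]
scene ((23.148700714111328, 22.84747886657715), (22.46477699279785, 28.01577377319336), 107.60581970214844) [318.14870071 257.84747887] [0.58093783 0.30791535 0.04      ]
topdisc ((16.640220642089844, 14.442002296447754), (22.839773178100586, 24.276344299316406), 79.07049560546875) [201.64022064 109.4420023 ] [0.70133999 0.23696963 0.02      ]
```

Run:
```python
from h import *
d=load('top0'); s=load('scene0')
for dd,nm in((d,'top'),(s,'scene')):
    hsv=cv2.cvtColor(dd['frame'],cv2.COLOR_RGB2HSV)
    for cn,m in (('yel',cv2.inRange(hsv,(20,150,60),(35,255,255))),('red',cv2.inRange(hsv,(0,150,60),(8,255,255)))):
        for c in cv2.findContours(m,cv2.RETR_EXTERNAL,cv2.CHAIN_APPROX_NONE)[0]:
            if 150<cv2.contourArea(c)<1500:
                M=cv2.moments(c);u,v=M['m10']/M['m00'],M['m01']/M['m00']
                p=onplane(dd,u,v,.04); print(nm,cn,round(u),round(v),p[:2].round(3),'rel weight',(p[:2]-[.580,.308]).round(3))
# knob top centre z=.078
for dd,box,th in((d,(158,146,176,164),165),):
    pass
for dd,(u,v) in((d,(110+160/3,100+158/3)),(s,(240+614/2.77,180+186/2.77))): print('knobtop',onplane(dd,u,v,.078))
# scene check of bar: left end visible (z=.024) corners
for P in ([.68,-.104,.024],[.68,-.164,.024],[.42,-.104,.024],[.42,-.164,.024]): print(P,proj(s,P))
a=cv2.resize(s['frame'][125:240,120:285],None,fx=4.5,fy=4.5,interpolation=cv2.INTER_CUBIC)
for P in ([.68,-.104,.024],[.68,-.164,.024],[.42,-.104,.024],[.42,-.164,.024]):
    u,v=proj(s,P); cv2.circle(a,(int((u-120+.5)*4.5),int((v-125+.5)*4.5)),3,(255,0,0),-1)
cv2.imwrite('pics/crop_s.png',cv2.cvtColor(a,cv2.COLOR_RGB2BGR))
```

```text
top yel 202 239 [0.396 0.224] rel weight [-0.184 -0.084]
top yel 156 202 [0.477 0.33 ] rel weight [-0.103  0.022]
top yel 126 140 [0.619 0.404] rel weight [0.039 0.096]
top red 212 191 [0.501 0.205] rel weight [-0.079 -0.103]
scene yel 349 308 [0.636 0.411] rel weight [0.056 0.103]
scene yel 353 238 [0.492 0.336] rel weight [-0.088  0.028]
scene yel 330 192 [0.411 0.231] rel weight [-0.169 -0.077]
scene red 298 215 [0.515 0.212] rel weight [-0.065 -0.096]
knobtop [0.57860922 0.30972068 0.078     ]
knobtop [0.40752358 0.51978948 0.078     ]
[0.68, -0.104, 0.024] (np.float64(146.89695952835626), np.float64(195.23772245550919))
[0.68, -0.164, 0.024] (np.float64(130.68650909439583), np.float64(183.64321728383152))
[0.42, -0.104, 0.024] (np.float64(222.0576424319639), np.float64(140.77750114263097))
[0.42, -0.164, 0.024] (np.float64(206.10881444062463), np.float64(131.9418688784909))
```

View pics/crop_s.png

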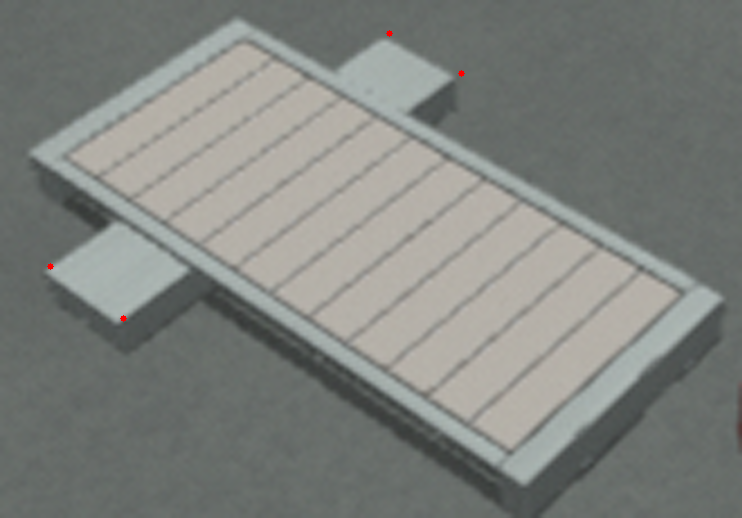

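Bar centreline: y ≈ -0.134, parallel to x, and both views agree to about 1 px. The weight is at (0.580, 0.308). Now the press approach.

```bash
cat >> h.py <<'E'
from scipy.spatial.transform import Rotation as Ro
def st(s): return bot.get_state()
def shift(target):
    s=bot.get_state(); R=Ro.from_euler('xyz',s['ee_rot']).as_matrix()
    print('t',round(s['t'],2),'tcp',s['tcp_pos'].round(4),'rot',s['ee_rot'].round(3),'F',np.round(s['contact_force'],2),'w',round(s['grip_width'],4),'q6',s['q'][5].round(2))
    print('to',target,'shift',(R.T@(np.array(target)-s['tcp_pos'])).round(4))
E
python3 - <<'E'
from h import *
shift([.55,-.132,.20])
E
```

```text
t 0.1 tcp [0.2866 0.6106 0.2304] rot [-3.141e+00 -2.000e-03 -2.010e+00] F [-0.1  -0.6   1.19] w 0.0853 q6 -0.29
to [0.55, -0.132, 0.2] shift [ 0.5602 -0.554   0.0314]
```

Emit:
drive_tool --commands '[[[0.56,-0.554,0.031],[0,0,0]],[[0.56,-0.554,0.031],[0,0,0]],[[0.56,-0.554,0.031],[0,0,0]],[[0.56,-0.554,0.031],[0,0,0]],[[0.56,-0.554,0.031],[0,0,0]],[[0.56,-0.554,0.031],[0,0,0]],[[0.56,-0.554,0.031],[0,0,0]],[[0.56,-0.554,0.031],[0,0,0]],[[0.56,-0.554,0.031],[0,0,0]],[[0.56,-0.554,0.031],[0,0,0]],[[0.56,-0.554,0.031],[0,0,0]],[[0.56,-0.554,0.031],[0,0,0]]]' --fingers 0 --squeeze 40

```text
t: 1.3
tcp_pos: [0.4872, 0.044, 0.2078]
ee_rot: [-3.141, -0.001, -2.009]
contact_force: [1.5, 1.8, 1.0]
grip_width: 0.0
```

```bash
python3 -c "
from h import *
shift([.55,-.132,.06])"
```

```text
t 1.3 tcp [0.4872 0.044  0.2078] rot [-3.141e+00 -1.000e-03 -2.009e+00] F [1.45 1.81 0.97] w 0.0 q6 0.64
to [0.55, -0.132, 0.06] shift [ 0.1325 -0.1315  0.148 ]
```

Emit:
drive_tool --commands '[[[0.1325,-0.1315,0.1],[0,0,0]],[[0.1325,-0.1315,0.1],[0,0,0]],[[0.1325,-0.1315,0.1],[0,0,0]],[[0.1325,-0.1315,0.1],[0,0,0]],[[0.1325,-0.1315,0.1],[0,0,0]],[[0.1325,-0.1315,0.13],[0,0,0]],[[0.1325,-0.1315,0.148],[0,0,0]],[[0.1325,-0.1315,0.16],[0,0,0]],[[0.1325,-0.1315,0.166],[0,0,0]],[[0.1325,-0.1315,0.166],[0,0,0]],[[0.1325,-0.1315,0.166],[0,0,0]],[[0.1325,-0.1315,0.166],[0,0,0]]]'

```text
t: 2.5
tcp_pos: [0.5507, -0.1318, 0.0431]
ee_rot: [-3.14, -0.0, -2.009]
contact_force: [-0.4, 0.4, 0.3]
grip_width: -0.0002
```

```bash
python3 -c "
from h import *
grab('top','top1');grab('scene','scene1')
shift([.55,-.132,.0315])"
```

```text
t 2.6 tcp [ 0.5505 -0.1319  0.0429] rot [-3.14  -0.    -2.009] F [-0.61  0.95 -0.52] w -0.0001 q6 1.02
to [0.55, -0.132, 0.0315] shift [0.0003 0.0004 0.0114]
```

View pics/scene1.png

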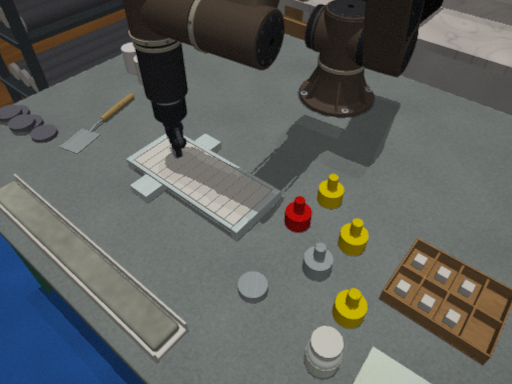

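The scene view shows the shut fingers at (178,155), just above the slats and on the line between the bar ends. I'll press down slowly, reading the force at each step.

Emit:
drive_tool --commands '[[[0,0,0.006],[0,0,0]],[[0,0,0.01],[0,0,0]],[[0,0,0.0125],[0,0,0]],[[0,0,0.0125],[0,0,0]]]'

```text
t: 3.0
tcp_pos: [0.5502, -0.1319, 0.0298]
ee_rot: [-3.141, -0.001, -2.009]
contact_force: [-0.4, 0.0, 0.9]
grip_width: -0.0
```

Emit:
drive_tool --commands '[[[0,0,0.001],[0,0,0]],[[0,0,0.002],[0,0,0]],[[0,0,0.002],[0,0,0]]]'

```text
t: 3.3
tcp_pos: [0.5504, -0.1319, 0.0291]
ee_rot: [-3.14, -0.001, -2.009]
contact_force: [-4.4, 2.2, 12.6]
grip_width: -0.0001
```

It goes stiff at z = 0.029 (2.4 mm down), and the force jumps to 12.6 N. I'll press slightly further to be sure.

Emit:
drive_tool --commands '[[[0,0,0.0025],[0,0,0]],[[0,0,0.0025],[0,0,0]],[[0,0,0.0025],[0,0,0]]]'

```text
t: 3.6
tcp_pos: [0.5504, -0.1319, 0.029]
ee_rot: [-3.139, -0.001, -2.008]
contact_force: [-9.3, 3.6, 25.7]
grip_width: -0.0002
```

```bash
python3 -c "
from h import *
shift([.55,-.132,.15])"
```

```text
t 3.6 tcp [ 0.5504 -0.1319  0.029 ] rot [-3.139e+00 -1.000e-03 -2.008e+00] F [-9.27  3.59 25.72] w -0.0002 q6 1.02
to [0.55, -0.132, 0.15] shift [ 0.0003  0.     -0.121 ]
```

The bar takes the load: 25.7 N with no further sinking. Now I'll lift off.

Emit:
drive_tool --commands '[[[0,0,-0.03],[0,0,0]],[[0,0,-0.08],[0,0,0]],[[0,0,-0.13],[0,0,0]],[[0,0,-0.15],[0,0,0]]]' --fingers 0.65

```text
t: 4.0
tcp_pos: [0.5522, -0.1319, 0.1844]
ee_rot: [-3.133, 0.002, -2.007]
contact_force: [1.5, -1.1, -0.3]
grip_width: 0.0551
```

```bash
python3 -c "
from h import *
shift([.58,.3085,.15])"
```

```text
t 4.0 tcp [ 0.5522 -0.1319  0.1844] rot [-3.133e+00  2.000e-03 -2.007e+00] F [ 1.46 -1.12 -0.25] w 0.0551 q6 1.02
to [0.58, 0.3085, 0.15] shift [-0.4108  0.1612  0.0336]
```

Emit:
drive_tool --commands '[[[-0.411,0.161,0.034],[0,0,0]],[[-0.411,0.161,0.034],[0,0,0]],[[-0.411,0.161,0.034],[0,0,0]],[[-0.411,0.161,0.034],[0,0,0]],[[-0.411,0.161,0.034],[0,0,0]],[[-0.411,0.161,0.034],[0,0,0]],[[-0.411,0.161,0.034],[0,0,0]],[[-0.411,0.161,0.034],[0,0,0]],[[-0.411,0.161,0.034],[0,0,0]],[[-0.411,0.161,0.034],[0,0,0]],[[-0.411,0.161,0.034],[0,0,0]],[[-0.411,0.161,0.034],[0,0,0]]]'

```text
t: 5.2
tcp_pos: [0.58, 0.3078, 0.1494]
ee_rot: [-3.133, 0.001, -2.007]
contact_force: [-0.5, 0.8, 0.3]
grip_width: 0.0553
```

```bash
cat >> h.py <<'E'
def turn(yaw=-2.009):
    R=Ro.from_euler('xyz',bot.get_state()['ee_rot']); T=Ro.from_euler('xyz',[np.pi,0,yaw])
    print('turn',np.degrees((R.inv()*T).as_rotvec()).round(2))
E
python3 -c "
from h import *
grab('top','top2');grab('scene','scene2')
shift([.58,.3085,.10]);turn()
shift([.58,.3085,.048])"
```

```text
t 5.3 tcp [0.5804 0.3074 0.1499] rot [-3.133e+00  2.000e-03 -2.008e+00] F [ 0.29 -0.21 -0.26] w 0.055 q6 0.34
to [0.58, 0.3085, 0.1] shift [-0.0008  0.0013  0.0499]
turn [-0.51  0.1   0.05]
t 5.3 tcp [0.5804 0.3074 0.1499] rot [-3.133e+00  2.000e-03 -2.008e+00] F [ 0.29 -0.21 -0.26] w 0.055 q6 0.34
to [0.58, 0.3085, 0.048] shift [-0.0007  0.0017  0.1019]
```

View pics/scene2.png

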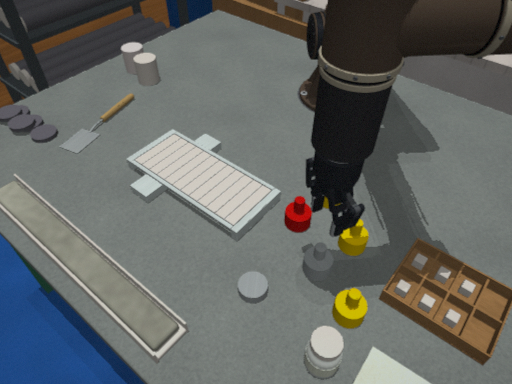

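View pics/top2.png

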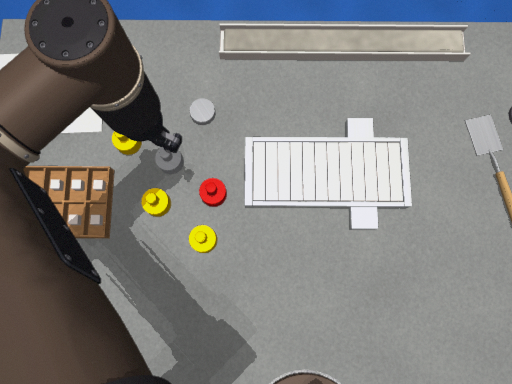

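The gripper hovers near scene (335,210) and top (172,142). Before descending, I'll check that this matches the TCP projection.

```bash
python3 -c "
from h import *
s=load('scene2');d=load('top2')
p=bot.get_state()['tcp_pos']
R=Ro.from_euler('xyz',bot.get_state()['ee_rot']).as_matrix()
for k in (-.03,0,.03):
  print(proj(s,p+R[:,0]*k),proj(d,p+R[:,0]*k))
print(proj(s,[.58,.3085,.078]),proj(d,[.58,.3085,.078]))
a=cv2.resize(s['frame'][140:280,270:390],None,fx=4,fy=4,interpolation=cv2.INTER_CUBIC)
cv2.imwrite('pics/c2.png',cv2.cvtColor(a,cv2.COLOR_RGB2BGR))"
```

```text
(np.float64(334.2459857094236), np.float64(235.0646609974551)) (np.float64(144.21484503994031), np.float64(135.8316709049214))
(np.float64(325.05730327304525), np.float64(223.05180964154914)) (np.float64(157.32935924808845), np.float64(141.94857295254943))
(np.float64(316.33380087624664), np.float64(211.64711279614014)) (np.float64(170.51662839500517), np.float64(148.09940952698224))
(np.float64(320.92584490409763), np.float64(246.58018505966453)) (np.float64(163.92424988194648), np.float64(152.05375134091724))
```

View pics/c2.png

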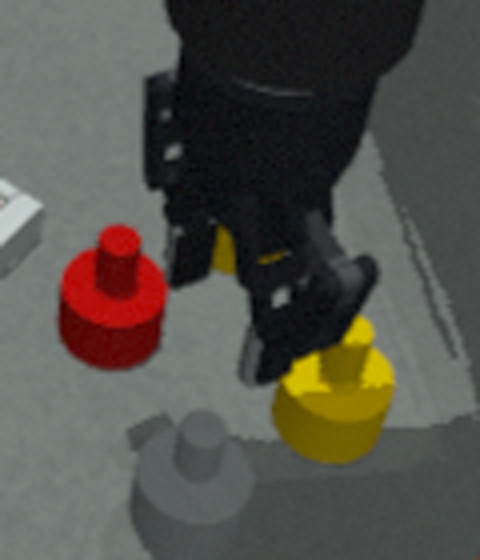

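The crop matches the projections (tips at (334,235) and (316,212), knob top at (321,247)). Descending.

Emit:
drive_tool --commands '[[[-0.0007,0.0017,0.04],[-0.5,0.1,0]],[[-0.0007,0.0017,0.06],[-0.5,0.1,0]],[[-0.0007,0.0017,0.08],[-0.5,0.1,0]],[[-0.0007,0.0017,0.095],[-0.5,0.1,0]],[[-0.0007,0.0017,0.1019],[-0.5,0.1,0]],[[-0.0007,0.0017,0.1019],[-0.5,0.1,0]],[[-0.0007,0.0017,0.1019],[-0.5,0.1,0]]]'

```text
t: 6.0
tcp_pos: [0.5806, 0.3087, 0.0489]
ee_rot: [-3.141, 0.001, -2.008]
contact_force: [-1.2, -0.7, -0.2]
grip_width: 0.0556
```

```bash
python3 -c "
from h import *
grab('scene','scene3');s=load('scene3')
shift([.58,.3085,.048]);turn()
a=cv2.resize(s['frame'][180:300,260:390],None,fx=5,fy=5,interpolation=cv2.INTER_CUBIC)
cv2.imwrite('pics/c3.png',cv2.cvtColor(a,cv2.COLOR_RGB2BGR))"
```

```text
t 6.05 tcp [0.5806 0.3089 0.0491] rot [-3.141e+00  1.000e-03 -2.008e+00] F [ 0.52 -0.07 -0.06] w 0.0552 q6 0.35
to [0.58, 0.3085, 0.048] shift [0.0006 0.0004 0.0011]
turn [-0.05  0.08  0.05]
```

View pics/c3.png

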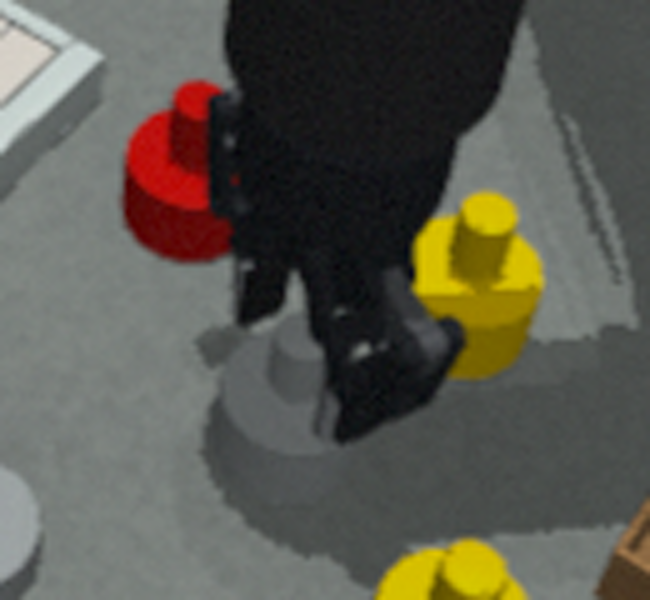

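The fingers straddle the knob: tips at crop (260,310) and (335,430), knob at (300,340), clear of the red and yellow ones. Closing the grip.

Emit:
drive_tool --commands '[[[0,0,0.0005],[0,0,0]],[[0,0,0.0005],[0,0,0]],[[0,0,0.0005],[0,0,0]],[[0,0,0.0005],[0,0,0]],[[0,0,0.0005],[0,0,0]],[[0,0,0.0005],[0,0,0]]]' --fingers 0 --squeeze 70

```text
t: 6.65
tcp_pos: [0.5807, 0.3086, 0.0495]
ee_rot: [-3.14, 0.002, -2.008]
contact_force: [-1.1, -2.9, 5.8]
grip_width: 0.022
```

Emit:
drive_tool --commands '[[[0,0,-0.005],[0,0,0]],[[0,0,-0.015],[0,0,0]],[[0,0,-0.03],[0,0,0]],[[0,0,-0.055],[0,0,0]],[[0,0,-0.085],[0,0,0]],[[0,0,-0.11],[0,0,0]],[[0,0,-0.11],[0,0,0]],[[0,0,-0.11],[0,0,0]]]'

```text
t: 7.45
tcp_pos: [0.5801, 0.3086, 0.1596]
ee_rot: [-3.141, 0.003, -2.008]
contact_force: [-0.6, -1.1, -9.9]
grip_width: 0.0217
```

```bash
python3 -c "
from h import *
grab('scene','scene4');s=load('scene4');print(bot.get_state()['torque'])
shift([.552,-.134,.155]);turn()
a=cv2.resize(s['frame'][130:280,250:390],None,fx=4,fy=4,interpolation=cv2.INTER_CUBIC)
cv2.imwrite('pics/c4.png',cv2.cvtColor(a,cv2.COLOR_RGB2BGR))"
```

```text
[-0.01149322  0.13028306 -0.02198855]
t 7.5 tcp [0.5795 0.3081 0.1582] rot [ 3.141  0.    -2.008] F [-0.23 -0.09 -8.68] w 0.0222 q6 0.35
to [0.552, -0.134, 0.155] shift [ 0.4121 -0.1625  0.0031]
turn [0.01 0.01 0.03]
```

View pics/c4.png

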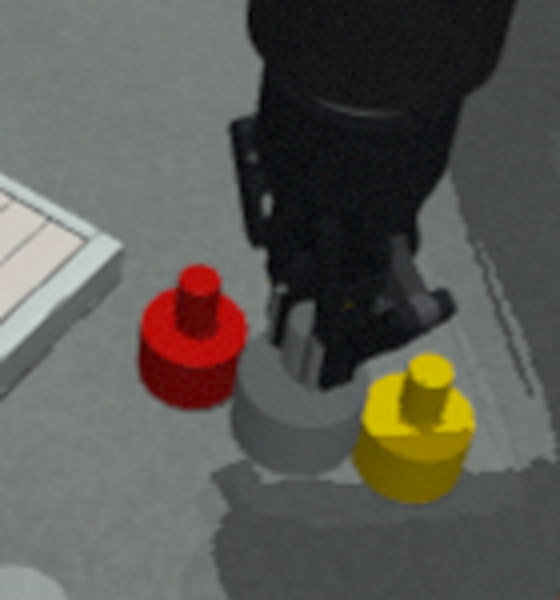

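The weight is held, upright and lifted (about 0.9 kg), with its underside about 0.11 above the bench. Carrying it to the cover at moderate speed.

Emit:
drive_tool --commands '[[[0.012,-0.005,0],[0,0,0]],[[0.04,-0.016,0],[0,0,0]],[[0.078,-0.031,0],[0,0,0]],[[0.118,-0.047,0],[0,0,0]],[[0.158,-0.062,0],[0,0,0]],[[0.198,-0.078,0],[0,0,0]],[[0.238,-0.094,0],[0,0,0]],[[0.278,-0.11,0],[0,0,0]],[[0.318,-0.125,0],[0,0,0]],[[0.355,-0.14,0],[0,0,0]],[[0.385,-0.152,0],[0,0,0]],[[0.402,-0.158,0],[0,0,0]]]'

```text
t: 8.7
tcp_pos: [0.5502, -0.1258, 0.1564]
ee_rot: [3.138, -0.002, -2.011]
contact_force: [0.8, -0.0, -7.6]
grip_width: 0.0222
```

```bash
python3 -c "
from h import *
shift([.552,-.134,.10]);turn()"
```

```text
t 8.7 tcp [ 0.5502 -0.1258  0.1564] rot [ 3.138e+00 -2.000e-03 -2.011e+00] F [ 0.79 -0.05 -7.55] w 0.0222 q6 1.01
to [0.552, -0.134, 0.1] shift [ 0.0065 -0.0053  0.0564]
turn [ 0.18 -0.09 -0.1 ]
```

Emit:
drive_tool --commands '[[[0.0065,-0.0053,0.01],[0.2,-0.1,-0.1]],[[0.0065,-0.0053,0.03],[0.2,-0.1,-0.1]],[[0.0065,-0.0053,0.05],[0.2,-0.1,-0.1]],[[0.0065,-0.0053,0.06],[0.2,-0.1,-0.1]],[[0.0065,-0.0053,0.06],[0.2,-0.1,-0.1]],[[0.0065,-0.0053,0.06],[0.2,-0.1,-0.1]],[[0.0065,-0.0053,0.06],[0.2,-0.1,-0.1]]]'

```text
t: 9.4
tcp_pos: [0.5529, -0.1338, 0.0973]
ee_rot: [-3.14, 0.001, -2.008]
contact_force: [0.3, -0.8, -7.2]
grip_width: 0.0222
```

```bash
python3 -c "
from h import *
grab('scene','scene5');s=load('scene5');grab('top','top5');d=load('top5')
shift([.552,-.134,.082]);turn()
a=cv2.resize(s['frame'][110:220,120:250],None,fx=3.5,fy=3.5,interpolation=cv2.INTER_CUBIC)
b=cv2.resize(d['frame'][105:215,310:410],None,fx=3.5,fy=3.5,interpolation=cv2.INTER_CUBIC)
cv2.imwrite('pics/c5.png',cv2.cvtColor(np.hstack([a,b]),cv2.COLOR_RGB2BGR))"
```

```text
t 9.5 tcp [ 0.5527 -0.1338  0.0973] rot [-3.140e+00  1.000e-03 -2.009e+00] F [ 0.19  0.63 -7.69] w 0.0222 q6 1.03
to [0.552, -0.134, 0.082] shift [0.0005 0.0006 0.0153]
turn [-0.11  0.06  0.02]
```

View pics/c5.png

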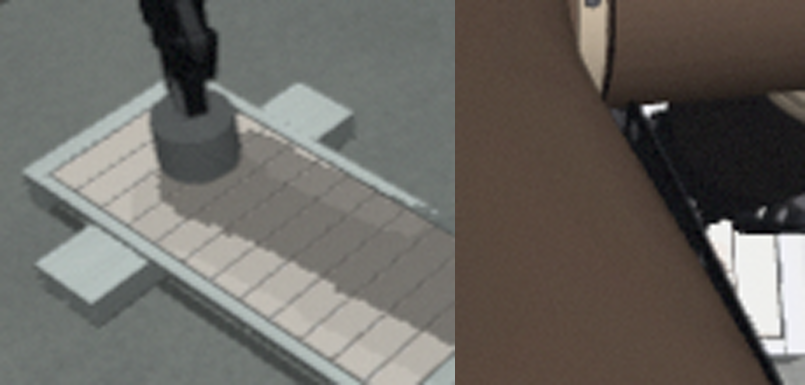

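The scene crop shows the weight upright at (195,135), still about 16 mm above the slats and in line with the bar ends. The top view is blocked by the arm. Lowering gently.

Emit:
drive_tool --commands '[[[0.0005,0.0005,0.004],[-0.1,0.1,0]],[[0.0005,0.0005,0.008],[-0.1,0.1,0]],[[0.0005,0.0005,0.011],[-0.1,0.1,0]],[[0.0005,0.0005,0.013],[-0.1,0.1,0]],[[0.0005,0.0005,0.0145],[-0.1,0.1,0]],[[0.0005,0.0005,0.0155],[-0.1,0.1,0]],[[0.0005,0.0005,0.0155],[-0.1,0.1,0]],[[0.0005,0.0005,0.0155],[-0.1,0.1,0]]]'

```text
t: 10.3
tcp_pos: [0.5521, -0.134, 0.0819]
ee_rot: [-3.141, -0.001, -2.008]
contact_force: [0.2, 0.7, -8.0]
grip_width: 0.0221
```

Emit:
drive_tool --commands '[[[0,0,0.0006],[0,0,0]],[[0,0,0.0012],[0,0,0]],[[0,0,0.0018],[0,0,0]],[[0,0,0.0018],[0,0,0]]]'

```text
t: 10.7
tcp_pos: [0.5522, -0.1341, 0.0801]
ee_rot: [-3.141, -0.001, -2.008]
contact_force: [0.5, -0.3, -6.6]
grip_width: 0.0222
```

Emit:
drive_tool --commands '[[[0,0,0.0005],[0,0,0]],[[0,0,0.001],[0,0,0]],[[0,0,0.0013],[0,0,0]],[[0,0,0.0013],[0,0,0]]]'

```text
t: 11.1
tcp_pos: [0.5523, -0.1341, 0.0788]
ee_rot: [-3.141, -0.001, -2.008]
contact_force: [-0.8, 0.4, -5.9]
grip_width: 0.022
```

Emit:
drive_tool --commands '[[[0,0,0.0004],[0,0,0]],[[0,0,0.0006],[0,0,0]],[[0,0,0.0006],[0,0,0]],[[0,0,0.0006],[0,0,0]]]'

```text
t: 11.5
tcp_pos: [0.5524, -0.1342, 0.0786]
ee_rot: [-3.141, -0.001, -2.008]
contact_force: [-1.7, -0.7, -0.8]
grip_width: 0.0222
```

Contact at z = 0.0786, and the wrist load has dropped from -8 to -0.8 N, so the bar carries the weight. Releasing.

Emit:
drive_tool --commands '[[[0,0,0],[0,0,0]],[[0,0,0],[0,0,0]],[[0,0,0],[0,0,0]],[[0,0,0],[0,0,0]],[[0,0,0],[0,0,0]]]' --fingers 0.65 --squeeze 20

```text
t: 12.0
tcp_pos: [0.5526, -0.1342, 0.0787]
ee_rot: [-3.14, -0.001, -2.008]
contact_force: [-0.6, 0.3, -0.0]
grip_width: 0.0552
```

Emit:
drive_tool --commands '[[[0,0,-0.01],[0,0,0]],[[0,0,-0.03],[0,0,0]],[[0,0,-0.06],[0,0,0]],[[0,0,-0.1],[0,0,0]],[[0,0,-0.13],[0,0,0]],[[0,0,-0.13],[0,0,0]]]'

```text
t: 12.6
tcp_pos: [0.5551, -0.1343, 0.2146]
ee_rot: [-3.132, 0.003, -2.007]
contact_force: [0.3, -0.3, -0.4]
grip_width: 0.0554
```

Emit:
drive_tool --commands '[[[-0.27,0.11,0],[0,0,0]],[[-0.27,0.11,0],[0,0,0]],[[-0.27,0.11,0],[0,0,0]],[[-0.27,0.11,0],[0,0,0]],[[-0.27,0.11,0],[0,0,0]],[[-0.27,0.11,0],[0,0,0]],[[-0.27,0.11,0],[0,0,0]],[[-0.27,0.11,0],[0,0,0]],[[-0.27,0.11,0],[0,0,0]]]'

```text
t: 13.5
tcp_pos: [0.5693, 0.1563, 0.2143]
ee_rot: [-3.132, 0.002, -2.008]
contact_force: [0.7, -0.3, -0.2]
grip_width: 0.0554
```

```bash
python3 -c "
from h import *
s=grab('scene','scene6');d=grab('top','top6')
shift([.552,-.134,.082])
a=cv2.resize(s['frame'][110:220,120:250],None,fx=3.2,fy=3.2,interpolation=cv2.INTER_CUBIC)
b=cv2.resize(d['frame'][105:240,310:420],None,fx=3.2,fy=3.2,interpolation=cv2.INTER_CUBIC)
a=cv2.copyMakeBorder(a,0,b.shape[0]-a.shape[0],0,0,cv2.BORDER_CONSTANT)
cv2.imwrite('pics/c6.png',cv2.cvtColor(np.hstack([a,b]),cv2.COLOR_RGB2BGR))"
```

```text
t 13.6 tcp [0.5695 0.1558 0.2144] rot [-3.132e+00  3.000e-03 -2.009e+00] F [-0.15  0.12  1.06] w 0.0552 q6 0.53
to [0.552, -0.134, 0.082] shift [ 0.2702 -0.1057  0.1327]
```

View pics/c6.png

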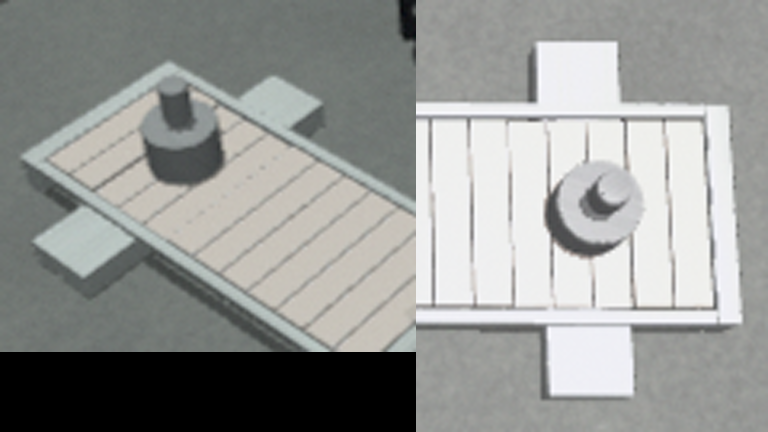

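View pics/top6.png

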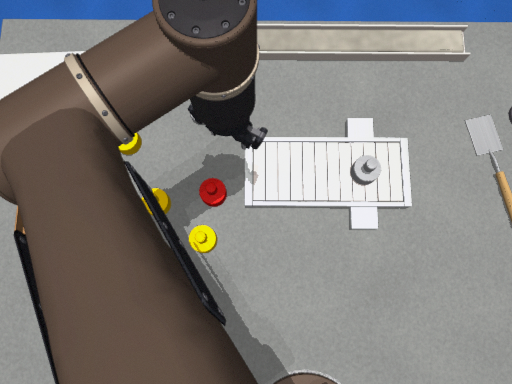

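The weight stands upright on the cover at top (367,170). Some of its sideways offset in the image is parallax, so I'll measure its centre at the height of the base top and compare with the bar.

Run:
```python
from h import *
d=load('top6'); s=load('scene6')
for dd,nm,box,lo,hi in ((d,'top',(350,150,385,188),120,192),(s,'scene',(160,135,195,170),60,150)):
    x0,y0,x1,y1=box; g=dd['frame'][y0:y1,x0:x1].min(2)
    m=((g>lo)&(g<hi)).astype(np.uint8)
    m=cv2.morphologyEx(m,cv2.MORPH_OPEN,np.ones((5,5),np.uint8))
    c=max(cv2.findContours(m,cv2.RETR_EXTERNAL,cv2.CHAIN_APPROX_NONE)[0],key=cv2.contourArea)
    e=cv2.fitEllipse(cv2.convexHull(c)); print(nm,np.array(e[0])+[x0,y0],e[1],onplane(dd,e[0][0]+x0,e[0][1]+y0,.069).round(4))
# by eye from crop: knob top and base disc
for (x,y),z in (((599-416,202),.069),((613-416,187),.107)): print(onplane(d,310+x/3.2-.35,105+y/3.2-.35,z).round(4))
# bar again
g=d['frame'].min(2)
for v in (124,130,214,222):
    r=g[v,335:390].astype(float);i=np.where((r[:-1]<170)!=(r[1:]<170))[0]
    e=[335+k+(170-r[k])/(r[k+1]-r[k]) for k in (i[0],i[-1])]
    print(v,np.mean([onplane(d,u,v,.024)[1] for u in e]).round(4))
```

```text
Traceback (most recent call last):
ValueError: max() iterable argument is empty
```

Run:
```python
from h import *
d=load('top6'); s=load('scene6')
g=d['frame'].min(2); print(g[150:190:3,350:386:3])
for (x,y),z in (((599-416,202),.069),((613-416,187),.107)): print(onplane(d,310+x/3.2-.35,105+y/3.2-.35,z).round(4))
# scene crop, base top ellipse centre and knob top
for (x,y),z in (((181,127),.069),((174,86),.107)): print('scene',onplane(s,120+x/3.2-.35,110+y/3.2-.35,z).round(4))
for v in (124,130,214,222):
    r=g[v,335:390].astype(float);i=np.where((r[:-1]<170)!=(r[1:]<170))[0]
    e=[335+k+(170-r[k])/(r[k+1]-r[k]) for k in (i[0],i[-1])]
    print(v,np.mean([onplane(d,u,v,.024)[1] for u in e]).round(4))
m=((g>100)&(g<196)).astype(np.uint8)[150:185,350:385]
m=cv2.morphologyEx(m,cv2.MORPH_OPEN,np.ones((3,3),np.uint8))
c=max(cv2.findContours(m,cv2.RETR_EXTERNAL,cv2.CHAIN_APPROX_NONE)[0],key=cv2.contourArea)
e=cv2.fitEllipse(cv2.convexHull(c)); print(e,onplane(d,e[0][0]+350,e[0][1]+150,.069).round(4))
```

```text
[[233 238 237 237 232 236 236 237 227 236 237 236]
 [233 238 237 237 230 237 237 236 228 237 237 236]
 [233 238 238 235 192 200 199 209 230 236 237 237]
 [230 239 213 198 201 200 179 198 194 224 238 236]
 [229 224 206 206 207 144 203 199 195 193 237 237]
 [230  84 208 206 186  78 167 208 205 194 211 237]
 [146  96 204 205 124  77  88 170 123 203 211 237]
 [117  79 207 209 131 113  76 117 206 204 208 236]
 [141  79 169 211 209 196 194 201 201 199 237 238]
 [234  78  79 192 209 206 206 205 205 187 238 237]
 [239 144  79  78 113 181 199 183 179 149 238 238]
 [239 240 161  77  78  79  82 228 238 137 238 238]
 [238 239 239 239 230 229 239 238 236 129 238 238]
 [239 238 239 239 239 209 239 239 238 142 238 237]]
[ 0.5499 -0.1337  0.069 ]
[ 0.5505 -0.1336  0.107 ]
scene [ 0.5549 -0.1295  0.069 ]
scene [ 0.553  -0.1315  0.107 ]
124 -0.1336
130 -0.1334
214 -0.1345
222 -0.134
((12.5, 20.0), (2.876521587371826, 5.596930027008057), 160.6700897216797) [ 0.5449 -0.124   0.069 ]
```

The weight's centre is at y = -0.1337 and the bar's at -0.134 (top view). Handing in.

```bash
python3 -c "
from rig import bot
print(bot.sign_off())"
```

```text
the job is handed in; nothing more can be done
None
```

The job is done and handed in at about 13.6 s of robot time. I pressed the cover over the bar first, then set the steel weight upright on the cover above it and let go.

- **Press:** with the fingers shut, the slats over the bar sank 2.5 mm and went stiff. The force rose to 25.7 N without further sinking.
- **Placing:** I gripped the weight by its knob and lowered it until the wrist load fell from about -8 N to -0.8 N. Then I opened the fingers and moved clear, with no contact left.
- **Last checks:** the pictures show the weight upright. In the top view its centre is at y = -0.1337, against -0.134 for the bar.
- **Disagreements:** reading the weight by eye in the scene view gave y from -0.1295 to -0.1315, 2 to 4 mm off the top view. I trusted the top view. An automatic outline fit of the placed weight failed, so both centre readings rest on points picked by eye in the pictures.

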